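# Reset the bench interlock with its two keys

### The job

The bench supply has tripped: with the fingertips, push the ridged guard plate of the reset box all the way back, press its two large keys down together, one fingertip on each, keep both fully down for three seconds and let them come up, then push the guard all the way forward again over the keys. Press neither large key on its own, leave the small middle key and the timer's keys unpressed, only push the guard's ridge and never pinch it, and leave everything lying about where it is.

Things in the scene. Friction and masses are not known exactly. Their poses are not given: they have to be found in the camera images.
- reset_box: Grey steel box fixed to the bench, 160 x 160 x 55 mm high, the larger of two grey boxes. Origin: centre of its underside; x points from its front (key side) to its back, y to its left, z up; turned by up to 0.45 rad. On its top, under a sliding guard plate, a row of three keys at x = -35 mm: large ones at y = +30 and -30 mm, a small one at y = 0.
- guard (a joint): How far the guard plate is slid back along the box's +x, m: 0 = fully closed over the keys, 0.066 = fully back against its stop (keys free). Starts within 15 mm of closed. Stays where it is left; about 2 N moves it. It runs between two rails, each 8 mm wide, centred at the box's y = +70 and -70 mm, x from -69 to +67 mm, tops 75 mm above the bench.
- guard_ridge (a point): Middle of the top edge of the ridge on the guard plate. The aluminium plate is 60 mm (x) x 130 mm (y), 4 mm thick, its top at 73 mm above the bench. The black ridge stands across its middle: 10 mm thick (x), 80 mm long (y), 20 mm high above the plate, top at 93 mm. At guard = 0 this point is at x = -35 mm, y = 0 in the box's frame; it moves with the guard.
- key_left (a joint): Travel of the left large key, m: 0 = up, 0.007 = fully down. Spring: 1.5 N to start it, 5 N fully down; it springs up when released.
- key_left_top (a point): Centre of the top of the left large key (box y = +30 mm): round black cap 26 mm across, 10 mm proud of the box top when up (65 mm above the bench). Moves with the key. The two large keys are 60 mm apart between centres.
- key_right (a joint): Travel of the right large key, as key_left.
- key_right_top (a point): Centre of the top of the right large key (box y = -30 mm), same shape as the left.
- key_middle (a joint): Travel of the small middle key, m: 0 = up, 0.004 = down. To be left alone.
- key_middle_top (a point): Centre of the top of the small middle key between the large ones: black cap 12 mm across, 7 mm proud of the box top.
- timer: Bystander: bench timer, smaller grey box 110 x 120 x 45 mm fixed to the bench, with a display and two small black keys 32 mm apart. Origin: centre of its underside. It may stand left or right of the reset box.
- timer_key_a (a joint): Travel of one timer key (18 mm across), m: 0 = up, 0.005 = down. To be left alone.
- timer_key_b (a joint): Travel of the other timer key. To be left alone.
- dropper: Bystander: loose amber glass bottle, 28 mm across, 75 mm tall, close to the reset box's left side. Origin: centre of its underside.
- flux_tin: Bystander: loose round brass tin, 44 mm across, 28 mm tall, close to the reset box's right side. Origin: centre of its underside.
- spool: Bystander: loose steel wire spool standing on its flange, 52 mm across, 40 mm tall, behind the timer. Origin: centre of its underside.
- knife: Bystander: loose snap-off knife lying flat, 160 mm long, 20 mm wide, 14 mm thick, beside the timer. Origin: underside of its handle's middle.
- pliers: Bystander: loose pliers lying flat, 145 mm long, 12 mm thick, near the front of the bench. Origin: middle of its underside.
- board: Bystander: loose scorched wooden soldering board, 130 x 160 x 22 mm, at the back of the bench. Origin: centre of its underside.
There are look-alikes about, which are no part of the job. Leave any red look-alike of the reset_box alone.

How it is judged (in metres and radians):
On the way, in this order (a step that is already met when the one before it is completed fails the run):
1. the guard is pushed back clear of the keys (at least 55 mm of its 66 mm travel) (value of joint guard above 0.055 m), for 0.2 s.
2. both large keys are held down together (over 4.5 of their 7 mm) for at least 2.5 s without a break (value of joint each of key_left, key_right above 0.0045 m), for 2.5 s.
3. both large keys are let up again while the guard is still back (value of joint each of key_left, key_right below 0.001 m and value of joint guard above 0.045 m), for 0.1 s.
At the end, for the whole second after the job is handed in: The guard is closed over the keys again (within 6 mm of fully forward) and at rest, and all three keys are up (within 1 mm) (value of joint guard below 0.006 m and value of joint each of key_left, key_right, key_middle below 0.001 m and velocity of joint guard between -0.005 and 0.005 m/s); the robot touches nothing.
It fails at once if one large key is pressed in (over 4.5 mm) while the other is still up (under 1 mm) ((value of joint key_left above 0.0045 m and value of joint key_right below 0.001 m) or (value of joint key_right above 0.0045 m and value of joint key_left below 0.001 m)).
It fails at once if the small middle key is pressed (over 2 mm) (value of joint key_middle above 0.002 m).
It fails at once if a key of the timer is pressed (over 2 mm) (value of joint any of timer_key_a, timer_key_b above 0.002 m).
It fails at once if the guard's ridge is pinched: the fingers press on both its front and back halves at once (over 3 N each) (contact force between the fingers and guard_c1 above 3 N and contact force between the fingers and guard_c2 above 3 N).
It fails at once if a loose thing on the bench is moved, lifted or knocked over (origin moved over 15 mm, or tilted over 0.5 rad) (distance of any of dropper, flux_tin, spool, knife, pliers, board from where it was at the start of the episode above 0.015 m or angle between any of dropper, flux_tin, spool, knife, pliers, board's own z axis and vertical above 0.5 rad).
It also fails if it takes over 58 s, if anything falls off the work surface, if the arm or the gripper's body presses on something with over 40 N, if the wrist force passes 120 N, or if a joint passes its speed limit or range.

### The arm

A 6-joint arm with a two-finger parallel gripper is mounted at the origin on the work surface. World frame = base frame: x ahead of the robot, y to its left, z up, the work surface at z = 0. Lengths are in m, angles in degrees, forces in N, time in s.
With the tool pointing down it reaches from about 0.25 to 0.8 m from the base axis. Payload 3.9 kg.
Tool frame: the origin (TCP) lies on the centre line of the jaws, within the pads' length; the fingertips stand 17 mm ahead of it and the grasp point (between the pads) lies 2 mm behind it; x points along the fingers, z is the direction in which the jaws open and shut, and the axes are right-handed (so a half turn about x gives the same grasp; the last joint's range is limited). The gripper opens to 85 mm and grips with 20 to 120 N. Pads are 22 mm wide; open, the fingers measure 114 mm over their backs; the gripper's body (76 mm by 85 mm) begins 54 mm behind the grasp point. The pads swing forward as they close: fully open they stand 13 mm farther back than shut.
Start: joints at [70.187, 14.897, -7.913, 67.191, 0, 90], TCP at [0.178, 0.494, 0.248] pointing down, gripper open.
Joint ranges: [-159.42, 159.42], [-47.68, 98.78], [-73.54, 78.23], [-108.79, 121.32], [-90, 84.71], [-180, 180]. Speed limits (degrees/s): [147.25, 147.25, 180, 180, 180, 180].

### API

Orientations are given as a 3x3 rotation matrix whose columns are the frame's x, y, z axes.
In Python, from rig import env gives the robot as it stands.
- The arm moves only by the tool servo_tool, never from a script. Its argument "commands" is text: rows parted by semicolons, each of 7 numbers parted by spaces: the shift along the tool's x, y, z normalised to -1 to 1, where 1 is 0.02 m, then the turn, a rotation vector about the tool's x, y, z normalised to -1 to 1, where 1 is 8 degrees, then the opening, from 0 (shut) to 1 (fully open). A call has exactly 10 rows; each row shifts and turns the pose as measured when the row begins, along the tool's axes as they then stand; what a row does not reach is not made up. A row lasts 1/10 s, in which the tool goes at most 50 mm and 8.59 degrees, less where a joint would pass 70% of its speed; a pose out of reach is approached as far as the arm can. A call with a number of a shift or a turn outside -1 to 1 is refused whole. A call with a gripper value outside its range is refused whole. The fingers move at their own pace and stop on an object; "squeeze" is the grip in N (left out, the last holds). Time passes only in rows, so rows that do not move let the fingers close, or fill a call up. It gives the time, the measured TCP pose, the force and the opening at its end, in the units of the state.
- env.observe(): the state, without advancing time (a new reading comes with each control period).
- env.capture(name): name is "scene" or "top"; returns a dict with "color" (480x640x3 uint8, blue, green, red), "range_z" (480x640 float32, m along the optical axis (not along the pixel's ray), 0 where there is no reading), "camera_matrix" (3x3 intrinsics, pixels), "eye" and "orientation" of the camera in the world. Camera axes: x right, y up, looking along -z (the intrinsics and any distortion apply to the point x, -y, -z); pixel columns grow to the right and rows downward; lengths in m; the calibration is good to about 2 mm. A picture is of the moment at which its call begins.
- env.job_done(): hands the job in, once; it reports no verdict.
The state is a dict: "time": time; "joint_positions": joint angles; "dq": joint speeds; "tau": joint torques, N m; "eef_pos": TCP position; "tool_rot": TCP orientation; "contact_force": force on the tool from outside, world axes, zero at the start; "moment": the same for the moment, N m; "finger_gap": opening from 0.0 (shut) to 1.0 (fully open).
Only numpy, scipy, OpenCV 4.12 (cv2) and the standard library are available. Lean on these libraries where they do the work, as an engineer would, in place of code of your own. Each camera call takes 0.05 s, during which the arm holds its last target. There are 200 camera calls.

## Working session

There is one attempt and no reset: what is moved stays moved. The work goes in short steps, Python scripts to look and compute and a tool call to move; the robot and the scene stay as the last step left them, time stands still between calls to the robot, and variables do not carry over. Pictures are saved under pics/ and viewed, about 8 in all and at most 12, crops included, and the job is handed in when it is done.

Besides the shell and the picture viewer there is one more tool, called after "Request:" as name(argument=value, ...), one argument or row to a line, values as JSON. servo_tool: Moves the arm, as the interface text tells. Its arguments: {"type":"object","properties":{"commands":{"type":"string"},"squeeze":{"type":"number"}},"required":["commands"]}

```bash
mkdir -p pics; ls; python3 - <<'E'
from rig import env
import cv2, numpy as np
s=env.observe(); print(s)
for n in("scene","top"):
    c=env.capture(n); cv2.imwrite(f"pics/{n}1.png",c["color"]); np.savez(f"{n}1.npz",**c)
    print(n,c["camera_matrix"],c["eye"],c["orientation"],[k for k in c])
E
```

```text
pics
{'time': 0.0, 'joint_positions': array([ 7.01880211e+01,  1.49369699e+01, -7.98535413e+00,  6.71904344e+01,
       -1.05697085e-03,  8.99992766e+01]), 'dq': array([ 0.04104   , -0.0912903 , -0.05197507, -0.01745626,  0.10472485,
       -0.11856729]), 'tau': array([ 5.61489942e-04, -4.05679071e+01,  2.53921902e+01,  1.89041463e-02,
        4.99438067e-05, -1.44389652e-06]), 'eef_pos': array([0.17772732, 0.49331646, 0.24745623]), 'tool_rot': array([[-6.49669371e-04, -9.40814219e-01,  3.38922089e-01],
       [-1.85777129e-03,  3.38922711e-01,  9.40812385e-01],
       [-9.99998063e-01, -1.84227369e-05, -1.96800535e-03]]), 'contact_force': array([ 0.7136949 , -0.22384742, -0.58927776]), 'moment': array([ 0.01120924, -0.03456359, -0.00698587]), 'finger_gap': 1.0025846306924473}
scene [[553.40673808   0.         313.22885075]
 [  0.         553.40673808 243.26912798]
 [  0.           0.           1.        ]] [ 1.42695677 -0.3393052   0.73592324] [[ 0.33888132 -0.53842644  0.77152862]
 [ 0.94065261  0.17801715 -0.28893349]
 [ 0.01822411  0.82365458  0.56679892]] ['color', 'range_z', 'camera_matrix', 'eye', 'orientation']
top [[576.30701062   0.         313.03766735]
 [  0.         576.30701062 225.88614043]
 [  0.           0.           1.        ]] [0.35810908 0.01678243 1.28083966] [[ 0.02394668  0.98780478 -0.15384497]
 [-0.99939014  0.02756595  0.02143522]
 [ 0.0254147   0.15323785  0.98786247]] ['color', 'range_z', 'camera_matrix', 'eye', 'orientation']
```

View pics/top1.png

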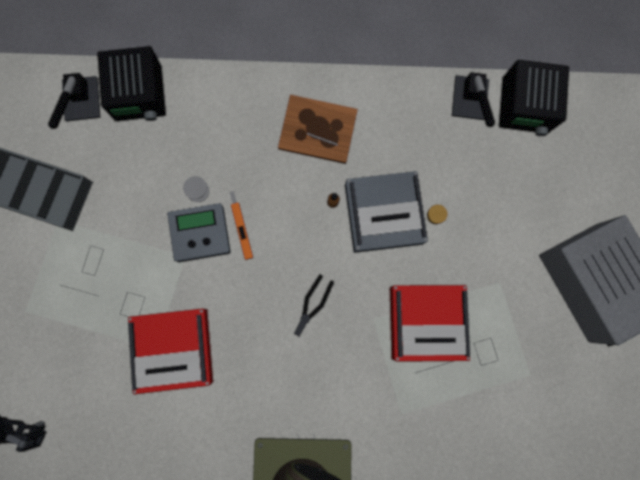

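View pics/scene1.png

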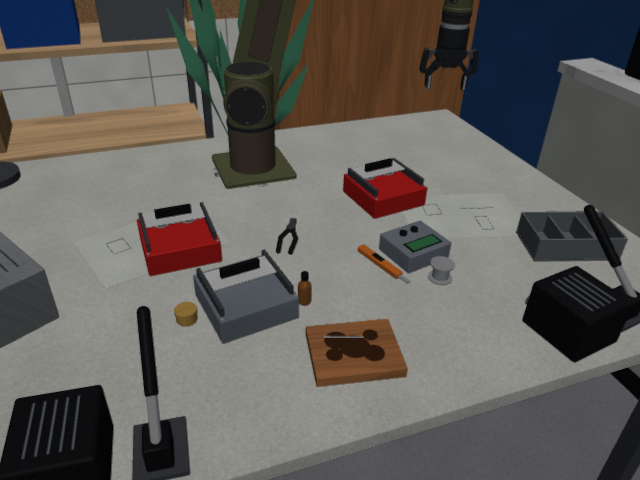

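The top view shows the grey reset box at about (387,211), its ridge at (391,217), the dropper at (334,200) and the tin at (437,214). The scene view shows the ridge at (239,268). The two red boxes are look-alikes.

```bash
cat > h.py <<'E'
import cv2, numpy as np
def rays(c,uv):
    K=c["camera_matrix"]; uv=np.atleast_2d(uv).astype(float)
    d=np.c_[(uv[:,0]-K[0,2])/K[0,0],-(uv[:,1]-K[1,2])/K[1,1],-np.ones(len(uv))]
    return d@c["orientation"].T
def plane(c,uv,z):
    d=rays(c,uv); return c["eye"]+d*((z-c["eye"][2])/d[:,2])[:,None]
def cloud(c):
    v,u=np.mgrid[:480,:640]; d=rays(c,np.c_[u.ravel(),v.ravel()])
    P=c["eye"]+d*c["range_z"].reshape(-1,1); P[c["range_z"].ravel()==0]=np.nan
    return P.reshape(480,640,3)
def tri(c1,p1,c2,p2):
    a,b=rays(c1,p1)[0],rays(c2,p2)[0]
    t=np.linalg.lstsq(np.c_[a,-b],c2["eye"]-c1["eye"],rcond=None)[0]
    A,B=c1["eye"]+a*t[0],c2["eye"]+b*t[1]; return (A+B)/2,np.linalg.norm(A-B)
def blob(m,seed_roi):
    x0,y0,x1,y1=seed_roi; r=np.zeros_like(m); r[y0:y1,x0:x1]=m[y0:y1,x0:x1]
    n,l,st,ce=cv2.connectedComponentsWithStats(r); i=1+np.argmax(st[1:,4]); return l==i,st[i],ce[i]
E
python3 - <<'E'
from h import *
T=dict(np.load("top1.npz"));S=dict(np.load("scene1.npz"))
def rect(m): 
    p=np.argwhere(m)[:,::-1].astype(np.float32); return cv2.minAreaRect(p)
g=T["color"].max(2).astype(int); gs=S["color"].max(2).astype(int)
for nm,c,gg,roi in(("top",T,g,(368,207,414,227)),("scene",S,gs,(215,255,265,282))):
    m=(gg<60).astype(np.uint8); b,st,ce=blob(m,roi); print(nm,"ridge",st,ce,rect(b))
    globals()["r_"+nm]=ce
    p=np.argwhere(b)[:,::-1]; W=plane(c,p,.093)[:,:2].astype(np.float32); print(" ->",W.mean(0),cv2.minAreaRect(W))
print("tri",tri(T,r_top,S,r_scene))
for n,c,roi in(("T",T,(335,160,432,262)),("S",S,(185,245,302,345))):
    P=cloud(c); m=((P[...,2]>.035)&(P[...,2]<.12)).astype(np.uint8); b,st,ce=blob(m,roi)
    q=P[b]; print(n,"all",st,cv2.minAreaRect(q[:,:2].astype(np.float32)), np.percentile(q[:,2],[5,50,95,99]))
    lm=b&(c["color"].max(2)>130); print("  plate",cv2.minAreaRect(P[lm][:,:2].astype(np.float32)),np.median(P[lm][:,2]),lm.sum())
P=cloud(T)
big=cv2.resize(np.hstack([T["color"][160:265,325:455]]),None,fx=5,fy=5,interpolation=cv2.INTER_CUBIC)
sm=cv2.resize(S["color"][245:345,180:320],(780,557),interpolation=cv2.INTER_CUBIC)
cv2.imwrite("pics/a.png",big);cv2.imwrite("pics/b.png",sm)
for n,uv,z in(("dropper",(334,200),.075),("tin",(437,214),.028)): print(n,plane(T,uv,z))
E
```

```text
top ridge [372 214  37   7 142] [390.04929577 217.03521127] ((390.0060729980469, 217.05487060546875), (3.8651037216186523, 36.44240951538086), 83.6598129272461)
 -> [ 0.56640255 -0.17017086] ((0.5663662552833557, -0.1701275110244751), (0.008204120211303234, 0.077105812728405), 8.018417358398438)
scene ridge [219 258  41  21 429] [238.91142191 267.51048951] ((238.9840850830078, 267.4458923339844), (10.665887832641602, 41.252716064453125), 73.61045837402344)
 -> [ 0.5841213  -0.17467037] ((0.5838911533355713, -0.17381416261196136), (0.03262767568230629, 0.08511997014284134), 8.287958145141602)
tri (array([ 0.5685215 , -0.1719243 ,  0.08105635]), np.float64(0.0002236909046215913))
T all [ 346  171   83   80 5380] ((0.5902405977249146, -0.1691541075706482), (0.16187718510627747, 0.16062907874584198), 8.302811622619629) [0.05114836 0.05792702 0.07886418 0.09498535]
  plate ((0.5677961111068726, -0.17146122455596924), (0.05848332494497299, 0.12714841961860657), 8.007379531860352) 0.0734328469003982 1258
S all [ 193  250  106   81 5097] ((0.5948681831359863, -0.1694703996181488), (0.16446052491664886, 0.15889903903007507), 8.651368141174316) [0.04123302 0.05499784 0.08479943 0.09265195]
  plate ((0.5728510618209839, -0.17096708714962006), (0.06331472843885422, 0.12920953333377838), 7.716597080230713) 0.07217847014968715 738
dropper [[ 0.60305981 -0.05279357  0.075     ]]
tin [[ 0.58759486 -0.28494405  0.028     ]]
```

View pics/a.png

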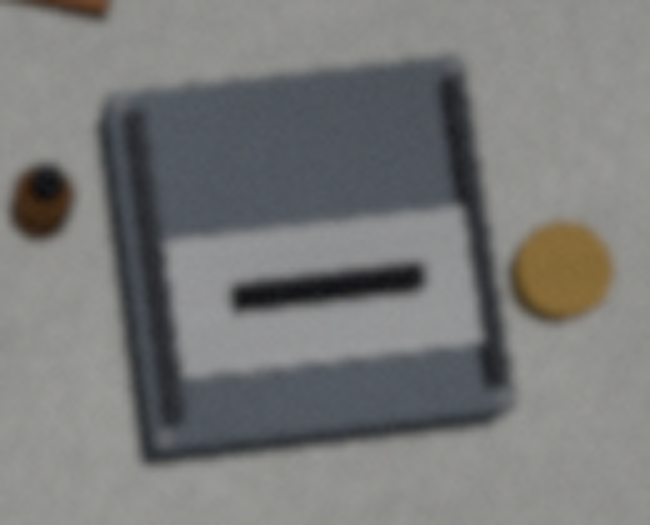

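Request:
servo_tool(
  commands="0 0 0 -0.87 0 0 0.54;0 0 0 -0.87 0 0 0.54;0 0 0 -0.87 0 0 0.54;0 0 0 -0.87 0 0 0.54;0 -0.36 -0.98 0 0 0 0.54;0 -0.36 -0.98 0 0 0 0.54;0 -0.36 -0.98 0 0 0 0.54;0 -0.36 -0.98 0 0 0 0.54;0 -0.36 -0.98 0 0 0 0.54;0 -0.36 -0.98 0 0 0 0.54",
)

```text
time: 1.1
eef_pos: [0.2387, 0.3796, 0.2427]
tool_rot: [[-0.005, -0.986, -0.165], [-0.011, -0.165, 0.986], [-1.0, 0.007, -0.01]]
contact_force: [0.3, 0.0, 0.3]
finger_gap: 0.545
```

Request:
servo_tool(
  commands="0 -0.36 -0.98 0.1 0 0 0.54;0 -0.36 -0.98 0.1 0 0 0.54;0 -0.36 -0.98 0 0 0 0.54;0 -0.36 -0.98 0 0 0 0.54;0 -0.36 -0.98 0 0 0 0.54;0 -0.36 -0.98 0 0 0 0.54;0 -0.36 -0.98 0 0 0 0.54;0 -0.36 -0.98 0 0 0 0.54;0 -0.36 -0.98 0 0 0 0.54;0 -0.36 -0.98 0 0 0 0.54",
)

```text
time: 2.1
eef_pos: [0.3382, 0.1852, 0.2412]
tool_rot: [[-0.011, -0.99, -0.138], [-0.017, -0.137, 0.99], [-1.0, 0.013, -0.015]]
contact_force: [0.3, -0.2, -0.3]
finger_gap: 0.54
```

Request:
servo_tool(
  commands="0 -0.36 -0.98 0 0 0 0.54;0 -0.36 -0.98 0 0 0 0.54;0 -0.36 -0.98 0 0 0 0.54;0 -0.36 -0.98 0 0 0 0.54;0 -0.36 -0.98 0 0 0 0.54;0 -0.36 -0.98 0 0 0 0.54;0 -0.36 -0.98 0 0 0 0.54;0 -0.36 -0.98 0 0 0 0.54;0 -0.36 -0.98 0 0 0 0.54;0 0 0 0 0 0 0.54",
)

```text
time: 3.1
eef_pos: [0.4272, 0.0095, 0.2397]
tool_rot: [[-0.018, -0.991, -0.135], [-0.019, -0.134, 0.991], [-1.0, 0.02, -0.016]]
contact_force: [-0.5, 0.2, 0.1]
finger_gap: 0.539
```

Request:
servo_tool(
  commands="0 -0.41 -0.99 0 -0.06 -0.07 0.54;0 -0.41 -0.99 0 -0.06 -0.07 0.54;0 -0.41 -0.99 0 -0.04 -0.04 0.54;0 -0.41 -0.99 0 0 0 0.54;0 -0.41 -0.99 0 0 0 0.54;0 -0.41 -0.99 0 0 0 0.54;0 -0.41 -0.99 0 0 0 0.54;0 -0.41 -0.99 0 0 0 0.54;0 -0.41 -0.99 0 0 0 0.54;0 0 0 0 0 0 0.54",
)

```text
time: 4.1
eef_pos: [0.5223, -0.155, 0.2346]
tool_rot: [[-0.006, -0.99, -0.139], [0.016, -0.139, 0.99], [-1.0, 0.004, 0.017]]
contact_force: [-0.7, 0.4, 0.2]
finger_gap: 0.541
```

```bash
cat > st.py <<'E'
import numpy as np
from rig import env
a=np.radians(8);ex=np.array([np.cos(a),np.sin(a)]);ey=np.array([-ex[1],ex[0]])
C=np.array([.591,-.1695])
def st():
    s=env.observe(); R=s["tool_rot"]; d=s["eef_pos"][:2]-C
    # turn (units of 8deg) to vertical & yaw 8
    T=np.c_[[0,0,-1.],[-ex[0],-ex[1],0],[ey[0],ey[1],0]]
    import cv2; w=cv2.Rodrigues(R.T@T)[0].ravel()
    print("t",round(s["time"],2),"box x,y,z mm",np.round([d@ex*1e3,d@ey*1e3,s["eef_pos"][2]*1e3],1),"turn",np.round(np.degrees(w)/8,3),"F",np.round(s["contact_force"],1),"gap",round(s["finger_gap"],3)); return s
E
python3 - <<'E'
from st import *; from h import *
s=st(); c=env.capture("scene"); P=cloud(c); e=s["eef_pos"]
q=P.reshape(-1,3); d=q-e; m=(np.abs(d[:,0])<.06)&(np.abs(d[:,1])<.09)&(d[:,2]>-.05)&(d[:,2]<.03)
q=q[m]; l=(q[:,:2]-e[:2])
X=l@ex;Y=l@ey
for sd in(1,-1):
    k=(Y*sd>0); z=q[k,2]; b=z<z.min()+.012
    print(sd,k.sum(),"tip z rel",np.percentile(z,[0,1,3])-e[2],"Y",np.percentile(Y[k][b],[2,50,98]),"X",np.percentile(X[k][b],[2,50,98]))
E
```

```text
t 4.1 box x,y,z mm [-66.   23.9 234.6] turn [-0.     0.119 -0.027] F [-0.7  0.4  0.2] gap 0.541
1 210 tip z rel [-0.01427597 -0.01299037 -0.01195067] Y [0.02326484 0.02468724 0.03472877] X [-0.00830913  0.00862538  0.01482586]
-1 185 tip z rel [-0.01425209 -0.01341731 -0.01113803] Y [-0.03541401 -0.02899882 -0.02325146] X [-0.00214947  0.01073905  0.01343043]
```

Request:
servo_tool(
  commands="0 0 -0.6 0 0.06 0 0.54;0 0 -0.55 0 0.06 -0.03 0.54;0.9 0 0 0 0 0 0.54;0.9 0 0 0 0 0 0.54;0.9 0 0 0 0 0 0.54;0.9 0 0 0 0 0 0.54;0.9 0 0 0 0 0 0.54;0.9 0 0 0 0 0 0.54;0.8 0 0 0 0 0 0.54;0 0 0 0 0 0 0.54",
)

```text
time: 5.15
eef_pos: [0.5217, -0.1762, 0.1082]
tool_rot: [[0.002, -0.99, -0.144], [-0.003, -0.144, 0.99], [-1.0, -0.001, -0.003]]
contact_force: [0.2, 0.8, 0.4]
finger_gap: 0.541
```

```bash
python3 -c "
from st import *
st()"
```

```text
t 5.15 box x,y,z mm [-69.6   3.  108.2] turn [ 0.038 -0.02   0.01 ] F [0.2 0.8 0.4] gap 0.541
```

Request:
servo_tool(
  commands="0.3 0 -0.05 0.03 0 0 0.54;0.25 0 -0.05 0 0 0 0.54;0 -0.5 0 0 0 0 0.54;0 -0.5 0 0 0 0 0.54;0 -0.5 0 0 0 0 0.54;0 -0.4 0 0 0 0 0.54;0 -0.4 0 0 0 0 0.54;0 -0.4 0 0 0 0 0.54;0 -0.4 0 0 0 0 0.54;0 0 0 0 0 0 0.54",
)

```text
time: 6.15
eef_pos: [0.5899, -0.1694, 0.0996]
tool_rot: [[0.004, -0.99, -0.141], [-0.005, -0.141, 0.99], [-1.0, -0.003, -0.005]]
contact_force: [0.2, -0.4, -0.9]
finger_gap: 0.54
```

```bash
python3 -c "
from st import *
st()"
```

```text
t 6.15 box x,y,z mm [-1.   0.2 99.6] turn [ 0.012 -0.039  0.025] F [ 0.2 -0.4 -0.9] gap 0.54
```

Request:
servo_tool(
  commands="0.1 -0.2 0 0 0 0 0.54;0.05 -0.2 0 0 0 0 0.54;0 -0.2 0 0 0 0 0.54;0 -0.2 0 0 0 0 0.54;0 -0.1 0 0 0 0 0.54;0 0 0 0 0 0 0.54;0 0 0 0 0 0 0.54;0 0 0 0 0 0 0.54;0 0 0 0 0 0 0.54;0 0 0 0 0 0 0.54",
)

```text
time: 7.15
eef_pos: [0.6059, -0.1668, 0.0963]
tool_rot: [[-0.002, -0.99, -0.14], [-0.005, -0.14, 0.99], [-1.0, 0.003, -0.005]]
contact_force: [-2.2, -0.9, 1.1]
finger_gap: 0.541
```

```bash
python3 - <<'E'
from st import *; from h import *
st()
c=env.capture("top"); cv2.imwrite("pics/c.png",cv2.resize(c["color"][150:275,315:465],(750,625)[:2] if 0 else (720,600),interpolation=cv2.INTER_CUBIC))
E
```

```text
t 7.15 box x,y,z mm [15.2  0.6 96.3] turn [ 0.008 -0.035 -0.019] F [-2.2 -0.9  1.1] gap 0.541
```

View pics/c.png

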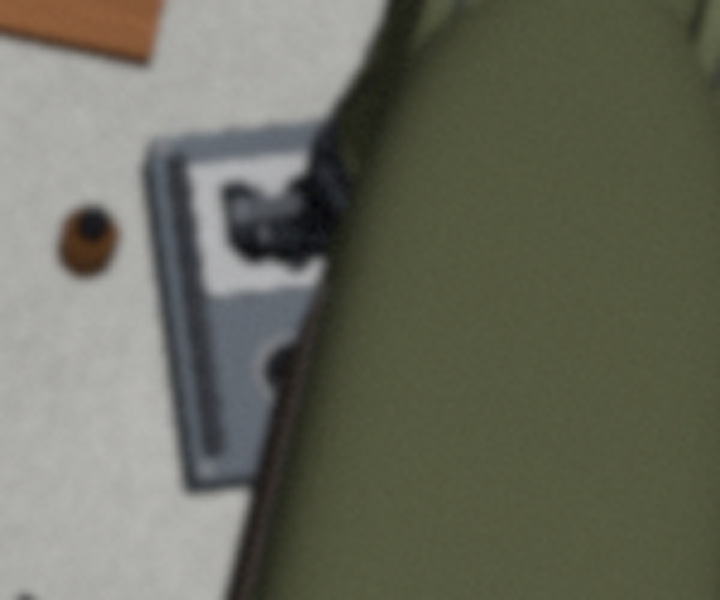

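The guard is back: the plate now sits at the rear, around (260,230), and the left key is visible at (285,365). I'll push on to the stop.

Request:
servo_tool(
  commands="0 -0.15 0 0 0 0 0.54;0 -0.15 0 0 0 0 0.54;0 -0.15 0 0 0 0 0.54;0 -0.15 0 0 0 0 0.54;0 -0.15 0 0 0 0 0.54;0 -0.15 0 0 0 0 0.54;0 -0.15 0 0 0 0 0.54;0 -0.15 0 0 0 0 0.54;0 -0.15 0 0 0 0 0.54;0 -0.15 0 0 0 0 0.54",
)

```text
time: 8.2
eef_pos: [0.6065, -0.1666, 0.0967]
tool_rot: [[-0.058, -0.989, -0.138], [-0.015, -0.138, 0.99], [-0.998, 0.06, -0.007]]
contact_force: [-8.2, -1.5, 6.0]
finger_gap: 0.536
```

```bash
python3 -c "
from st import *
st()"
```

```text
t 8.2 box x,y,z mm [15.7  0.7 96.7] turn [-0.009 -0.047 -0.428] F [-8.2 -1.5  6. ] gap 0.536
```

Request:
servo_tool(
  commands="0 0.3 0 0 -0.02 -0.2 0.54;0 0.3 0 0 -0.02 -0.2 0.54;-0.7 0.2 0 0 0 0 0.54;0 0.6 0 0 0 0 0.54;0 0.6 0 0 0 0 0.54;0 0.6 0 0 0 0 0.54;0 0 0 0 0 0 0.54;0 0 0 0 0 0 0.54;0 0 0 0 0 0 0.54;0 0 0 0 0 0 0.54",
)

```text
time: 9.2
eef_pos: [0.5604, -0.1746, 0.1162]
tool_rot: [[0.011, -0.99, -0.138], [-0.002, -0.138, 0.99], [-1.0, -0.01, -0.004]]
contact_force: [-0.1, 0.3, -0.0]
finger_gap: 0.541
```

```bash
python3 - <<'E'
from st import *; from h import *
st()
c=env.capture("scene"); cv2.imwrite("pics/d.png",cv2.resize(c["color"][200:350,170:350],(720,600),interpolation=cv2.INTER_CUBIC)); np.savez("scene2.npz",**c)
E
```

```text
t 9.2 box x,y,z mm [-31.   -0.8 116.2] turn [-0.006 -0.028  0.073] F [-0.1  0.3 -0. ] gap 0.541
```

View pics/d.png

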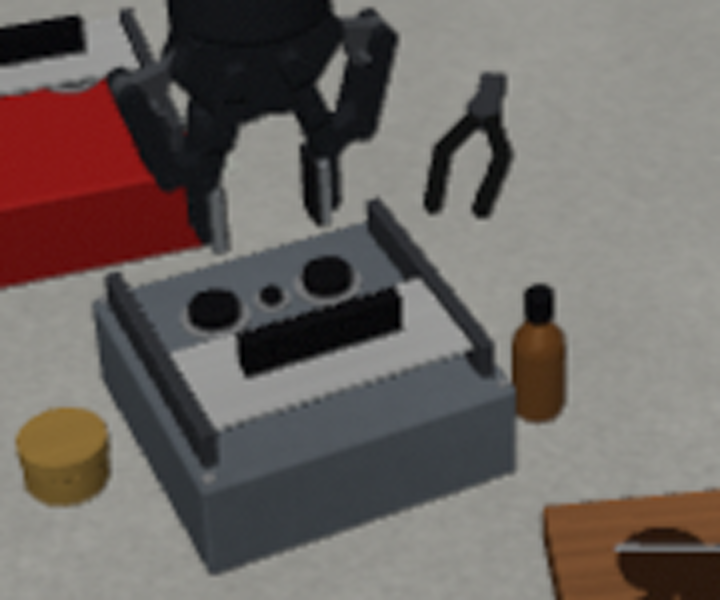

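The view shows the right key at (213,310), the middle key at (271,295) and the left key at (327,277). The guard is back, and the fingers are above and in front of it.

```bash
python3 - <<'E'
from st import *; from h import *
c=dict(np.load("scene2.npz")); g=c["color"].max(2)
big=cv2.resize(g[200:350,170:350],None,fx=4,fy=4,interpolation=cv2.INTER_CUBIC)
m=(big<50).astype(np.uint8)
n,l,stt,ce=cv2.connectedComponentsWithStats(m[250:340,180:360])
for i in range(1,n):
    if stt[i,4]<150: continue
    p=(ce[i]+[180.5,250.5])/4-.5+[170,200]
    for z in(.065,.062):
        w=plane(c,p,z)[0][:2]-C; print(stt[i],p,z,"box mm",np.round([w@ex*1e3,w@ey*1e3],1))
P=cloud(c)
for p in((200+0,0),):pass
# tips in this view
q=P.reshape(-1,3); e=env.observe()["eef_pos"]; d=q-e; X=d[:,:2]@ex;Y=d[:,:2]@ey
k=(abs(X)<.03)&(abs(Y)<.05)&(d[:,2]>-.025)&(d[:,2]<0)
for sd in(1,-1):
    kk=k&(Y*sd>0); print(sd,kk.sum(),"X",np.percentile(X[kk],[3,50,97]),"Y",np.percentile(Y[kk],[3,50,97]),"zmin",d[kk,2].min())
E
```

```text
[ 123    7   48   40 1588] [251.29439547 268.69238035] 0.065 box mm [-28.2  28.5]
[ 123    7   48   40 1588] [251.29439547 268.69238035] 0.062 box mm [-31.9  29.9]
[ 81  36  21  19 305] [237.37418033 273.37909836] 0.065 box mm [-26.2  -2. ]
[ 81  36  21  19 305] [237.37418033 273.37909836] 0.062 box mm [-29.9  -0.7]
[   9   40   51   40 1686] [223.07844009 277.00504152] 0.065 box mm [-27.8 -31.1]
[   9   40   51   40 1686] [223.07844009 277.00504152] 0.062 box mm [-31.5 -30. ]
[  57   47  123   43 2990] [248.08051839 280.85326087] 0.065 box mm [5.2 7.9]
[  57   47  123   43 2990] [248.08051839 280.85326087] 0.062 box mm [1.6 9.2]
1 53 X [-0.00618783  0.00880649  0.01323441] Y [0.02299651 0.02461256 0.03562543] zmin -0.016283464799750666
-1 41 X [-0.00013805  0.00974355  0.01333633] Y [-0.03578656 -0.02853829 -0.02274925] zmin -0.013005978815997452
```

Request:
servo_tool(
  commands="0.5 0.1 0.04 0 -0.03 0.07 0.54;0.5 0 0 0 0 0 0.54;0.4 0 0 0 0 0 0.54;0 0 0 0 0 0 0.54;0 0 0 0 0 0 0.54;0 0 0 0 0 0 0.54;0 0 0 0 0 0 0.54;0 0 0 0 0 0 0.54;0 0 0 0 0 0 0.54;0 0 0 0 0 0 0.54",
)

```text
time: 10.25
eef_pos: [0.5586, -0.1738, 0.0847]
tool_rot: [[-0.002, -0.99, -0.139], [0.001, -0.139, 0.99], [-1.0, 0.001, 0.001]]
contact_force: [0.5, -0.4, -0.1]
finger_gap: 0.54
```

```bash
python3 -c "
from st import *
st()"
```

```text
t 10.25 box x,y,z mm [-32.7   0.3  84.7] turn [-0.002  0.009 -0.01 ] F [ 0.5 -0.4 -0.1] gap 0.54
```

Request:
servo_tool(
  commands="0.15 0 0 0 0 0 0.54;0.15 0 0 0 0 0 0.54;0.15 0 0 0 0 0 0.54;0.15 0 0 0 0 0 0.54;0.15 0 0 0 0 0 0.54;0.15 0 0 0 0 0 0.54;0.15 0 0 0 0 0 0.54;0.15 0 0 0 0 0 0.54;0.15 0 0 0 0 0 0.54;0.15 0 0 0 0 0 0.54",
)

```text
time: 11.25
eef_pos: [0.5591, -0.1739, 0.0725]
tool_rot: [[0.009, -0.99, -0.139], [-0.002, -0.139, 0.99], [-1.0, -0.008, -0.003]]
contact_force: [-6.4, 2.6, 21.0]
finger_gap: 0.541
```

```bash
python3 -c "
from st import *
print(st()['moment'])"
```

```text
t 11.25 box x,y,z mm [-32.2   0.1  72.5] turn [-0.003 -0.022  0.059] F [-6.4  2.6 21. ] gap 0.541
[5.39021535e-01 1.39120607e+00 4.80774983e-06]
```

Request:
servo_tool(
  commands="0.13 0 0 0 0 0.02 0.54;0.13 0 0 0 0 0.02 0.54;0.13 0 0 0 0 0.02 0.54;0.13 0 0 0 0 0 0.54;0.13 0 0 0 0 0 0.54;0.13 0 0 0 0 0 0.54;0.13 0 0 0 0 0 0.54;0.13 0 0 0 0 0 0.54;0.13 0 0 0 0 0 0.54;0.13 0 0 0 0 0 0.54",
)

```text
time: 12.25
eef_pos: [0.559, -0.1739, 0.0726]
tool_rot: [[0.015, -0.99, -0.139], [-0.006, -0.139, 0.99], [-1.0, -0.014, -0.008]]
contact_force: [-5.4, 0.7, 19.8]
finger_gap: 0.539
```

```bash
python3 - <<'E'
from st import *; from h import *
st()
c=env.capture("scene"); cv2.imwrite("pics/e.png",cv2.resize(c["color"][220:310,190:300],(733,600),interpolation=cv2.INTER_CUBIC))
E
```

```text
t 12.25 box x,y,z mm [-32.3   0.1  72.6] turn [-0.004 -0.054  0.097] F [-5.4  0.7 19.8] gap 0.539
```

View pics/e.png

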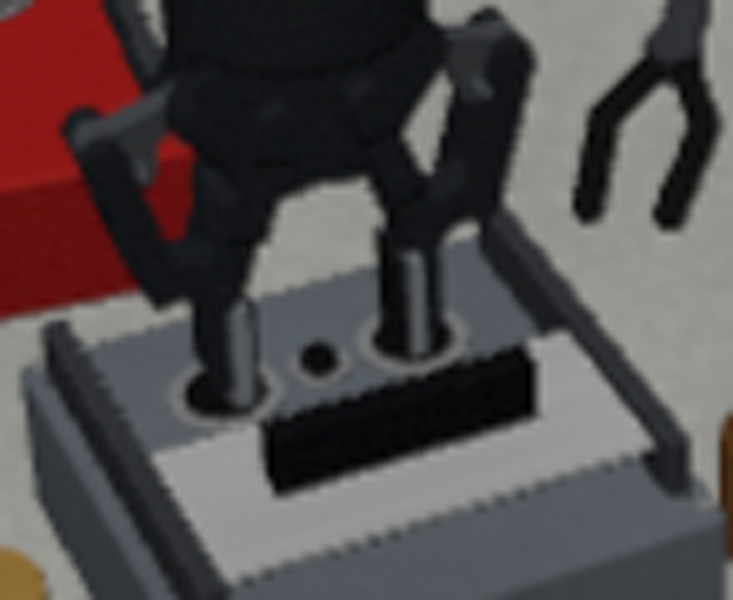

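Both fingertips are on the large keys, at (225,390) and (413,345), and both keys are sunk. The middle key at (320,358) is free. I'll keep holding.

Request:
servo_tool(
  commands="0.13 0 0 0 -0.01 0.03 0.54;0.13 0 0 0 -0.01 0.03 0.54;0.13 0 0 0 -0.01 0.03 0.54;0.13 0 0 0 -0.01 0.02 0.54;0.13 0 0 0 0 0.02 0.54;0.13 0 0 0 0 0.02 0.54;0.13 0 0 0 0 0.02 0.54;0.13 0 0 0 0 0.02 0.54;0.13 0 0 0 0 0.02 0.54;0.13 0 0 0 0 0.02 0.54",
)

```text
time: 13.3
eef_pos: [0.5593, -0.1739, 0.0726]
tool_rot: [[-0.004, -0.99, -0.138], [-0.007, -0.138, 0.99], [-1.0, 0.005, -0.006]]
contact_force: [-4.9, 1.5, 18.9]
finger_gap: 0.542
```

Request:
servo_tool(
  commands="0.13 0 0 0 -0.01 0.02 0.54;0.13 0 0 0 -0.01 0.02 0.54;0.13 0 0 0 -0.01 0.02 0.54;0.13 0 0 0 -0.01 0.02 0.54;0.13 0 0 0 0 0.02 0.54;0.13 0 0 0 0 0.02 0.54;0.13 0 0 0 0 0.02 0.54;0.13 0 0 0 0 0.02 0.54;0.13 0 0 0 0 0.02 0.54;0.13 0 0 0 0 0.02 0.54",
)

```text
time: 14.3
eef_pos: [0.5595, -0.1738, 0.0725]
tool_rot: [[-0.018, -0.99, -0.139], [-0.008, -0.139, 0.99], [-1.0, 0.019, -0.005]]
contact_force: [-5.7, 1.3, 18.5]
finger_gap: 0.539
```

```bash
python3 -c "
from st import *
st()"
```

```text
t 14.3 box x,y,z mm [-31.8   0.1  72.5] turn [-0.004 -0.036 -0.137] F [-5.7  1.3 18.5] gap 0.539
```

Request:
servo_tool(
  commands="0.13 0 0 0 0 -0.03 0.54;0.13 0 0 0 0 -0.03 0.54;-0.3 0 0 0 0 -0.03 0.54;-0.6 0 0 0 -0.02 -0.03 0.54;-0.6 0 0 0 -0.02 0 0.54;-0.6 0 0 0 0 0 0.54;-0.6 0 0 0 0 0 0.54;-0.3 0 0 0 0 0 0.54;0 0 0 0 0 0 0.54;0 0 0 0 0 0 0.54",
)

```text
time: 15.3
eef_pos: [0.5601, -0.174, 0.1382]
tool_rot: [[0.003, -0.99, -0.139], [-0.001, -0.139, 0.99], [-1.0, -0.003, -0.001]]
contact_force: [0.2, 0.3, 0.0]
finger_gap: 0.542
```

```bash
python3 - <<'E'
from st import *; from h import *
st()
c=env.capture("scene"); P=cloud(c)
for n,p in(("L",(251,268)),("M",(237,273)),("R",(223,277))):
    print(n,np.median(P[p[1]-1:p[1]+2,p[0]-1:p[0]+2,2]))
E
```

```text
t 15.3 box x,y,z mm [-3.130e+01 -1.000e-01  1.382e+02] turn [-0.004 -0.007  0.02 ] F [0.2 0.3 0. ] gap 0.542
L nan
M 0.060729998703539456
R 0.06408236102982856
```

Request:
servo_tool(
  commands="0 -0.8 0 0 0 0 0.54;0 -0.8 0 0 0 0 0.54;0 -0.8 0 0 0 0 0.54;0 -0.8 0 0 0 0 0.54;0 -0.8 0 0 0 0 0.54;0 -0.6 0 0 0 0 0.54;0 0 0 0 0 0 0.54;0 0 0 0 0 0 0.54;0 0 0 0 0 0 0.54;0 0 0 0 0 0 0.54",
)

```text
time: 16.35
eef_pos: [0.6479, -0.1597, 0.1303]
tool_rot: [[-0.012, -0.99, -0.138], [0.003, -0.138, 0.99], [-1.0, 0.012, 0.005]]
contact_force: [-0.6, 0.2, 0.4]
finger_gap: 0.541
```

```bash
python3 -c "
from st import *
st()"
```

```text
t 16.35 box x,y,z mm [ 57.7   1.8 130.3] turn [-0.009  0.033 -0.084] F [-0.6  0.2  0.4] gap 0.541
```

Request:
servo_tool(
  commands="0 -0.25 -0.07 0 0.03 -0.08 0.54;0.5 0 0 0 0 0 0.54;0.5 0 0 0 0 0 0.54;0.4 0 0 0 0 0 0.54;0.2 0 0 0 0 0 0.54;0 0 0 0 0 0 0.54;0 0 0 0 0 0 0.54;0 0 0 0 0 0 0.54;0 0 0 0 0 0 0.54;0 0 0 0 0 0 0.54",
)

```text
time: 17.35
eef_pos: [0.6518, -0.1608, 0.0953]
tool_rot: [[-0.001, -0.991, -0.137], [0.0, -0.137, 0.991], [-1.0, 0.001, 0.0]]
contact_force: [1.5, 0.4, -0.5]
finger_gap: 0.54
```

```bash
python3 -c "
from st import *
st()"
```

```text
t 17.35 box x,y,z mm [61.4  0.2 95.3] turn [-0.016  0.002 -0.006] F [ 1.5  0.4 -0.5] gap 0.54
```

Request:
servo_tool(
  commands="0 0.4 0 0 0 0 0.54;0 0.4 0 0 0 0 0.54;0 0.4 0 0 0 0 0.54;0 0.4 0 0 0 0 0.54;0 0.4 0 0 0 0 0.54;0 0.4 0 0 0 0 0.54;0 0.4 0 0 0 0 0.54;0 0.2 0 0 0 0 0.54;0 0 0 0 0 0 0.54;0 0 0 0 0 0 0.54",
)

```text
time: 18.35
eef_pos: [0.5886, -0.1698, 0.0965]
tool_rot: [[0.005, -0.991, -0.137], [0.0, -0.137, 0.991], [-1.0, -0.005, -0.0]]
contact_force: [2.1, 0.1, -1.1]
finger_gap: 0.54
```

```bash
python3 -c "
from st import *
st()"
```

```text
t 18.35 box x,y,z mm [-2.4  0.  96.5] turn [-0.016 -0.002  0.033] F [ 2.1  0.1 -1.1] gap 0.54
```

Request:
servo_tool(
  commands="0 0.25 0 0 0 0.02 0.54;0 0.25 0 0 0 0.01 0.54;0 0.2 0 0 0 0 0.54;0 0.15 0 0 0 0 0.54;0 0.15 0 0 0 0 0.54;0 0.15 0 0 0 0 0.54;0 0.15 0 0 0 0 0.54;0 0.15 0 0 0 0 0.54;0 0.15 0 0 0 0 0.54;0 0.15 0 0 0 0 0.54",
)

```text
time: 19.35
eef_pos: [0.572, -0.1721, 0.0976]
tool_rot: [[0.038, -0.989, -0.144], [0.008, -0.144, 0.99], [-0.999, -0.039, 0.002]]
contact_force: [8.4, 1.7, -6.1]
finger_gap: 0.539
```

```bash
python3 -c "
from st import *
st()"
```

```text
t 19.35 box x,y,z mm [-19.2   0.1  97.6] turn [0.037 0.018 0.281] F [ 8.4  1.7 -6.1] gap 0.539
```

Request:
servo_tool(
  commands="0 -0.3 0 0 0 0.15 0.54;0 -0.3 0 0 0 0.1 0.54;-0.6 0 0 0 0 0 0.54;-0.8 0 0 0 0 0 0.54;-0.9 0 0 0 0 0 0.54;-0.9 0 0 0 0 0 0.54;-0.9 0 0 0 0 0 0.54;-0.9 0 0 0 0 0 0.54;0 0 0 0 0 0 0.54;0 0 0 0 0 0 0.54",
)

```text
time: 20.35
eef_pos: [0.5768, -0.1709, 0.2049]
tool_rot: [[-0.008, -0.99, -0.142], [0.002, -0.142, 0.99], [-1.0, 0.007, 0.003]]
contact_force: [0.7, -0.1, -0.5]
finger_gap: 0.541
```

```bash
python3 - <<'E'
from st import *; from h import *
st()
c=env.capture("scene"); cv2.imwrite("pics/f.png",cv2.resize(c["color"][150:400,120:460],(748,550),interpolation=cv2.INTER_CUBIC))
P=cloud(c); m=((P[...,2]>.066)&(P[...,2]<.08)&(c["color"].max(2)>130)).astype(np.uint8)
b,s_,ce=blob(m,(185,245,302,345)); r=cv2.minAreaRect(P[b][:,:2].astype(np.float32)); d=np.array(r[0])-[.5949,-.1695]
print(r,"guard mm",(d@ex)*1e3+35)
g=(c["color"].max(2)<60).astype(np.uint8); b,s_,ce=blob(g,(205,245,275,282)); print("ridge px",ce,"was 238.9 267.5")
E
```

```text
t 20.35 box x,y,z mm [-14.2   0.6 204.9] turn [ 0.024  0.022 -0.054] F [ 0.7 -0.1 -0.5] gap 0.541
((0.5585137605667114, -0.17333540320396423), (0.06228400766849518, 0.13031771779060364), 7.143466949462891) guard mm -1.5659160096989027
ridge px [236.32432432 263.91646192] was 238.9 267.5
```

View pics/f.png

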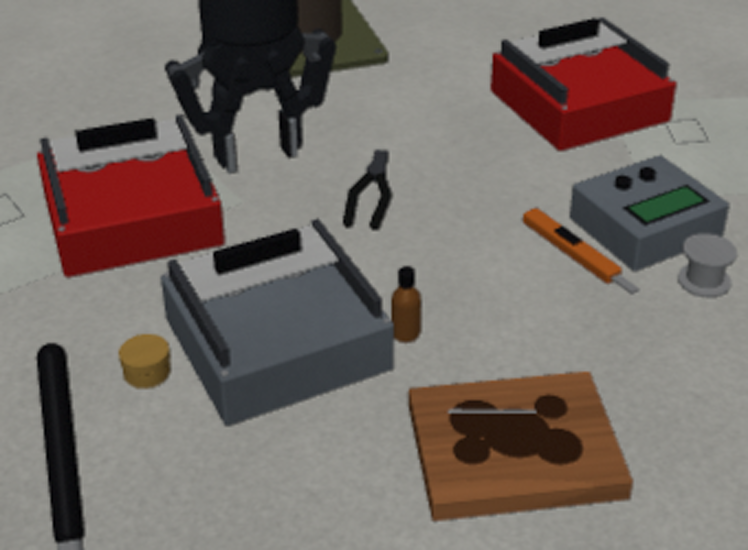

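The guard is fully forward, with the ridge at (258,250). The loose things are where they were, and the gripper is clear of everything. I'll hand in now.

```bash
python3 -c "
from rig import env
print(env.job_done())"
```

```text
the job is handed in; nothing more can be done
None
```

I pushed the guard back to its stop, held both large keys down together, let them up, and pushed the guard forward again over the keys. The job was handed in at about 20 s on the robot's clock; it reports no verdict.

- **Guard back:** I pushed only the front of the ridge. It stopped with the tool where I had predicted, at about 8 N.
- **Keys:** one fingertip was on each large key for about 3 s at roughly 19–21 N. Tool height and a picture both agreed that both were fully down, and the picture showed the middle key free.
- **Release:** after letting go, the depth camera gave the right key 64 mm and the middle key 61 mm above the bench, so both were up. There was no depth reading on the left key, so its release was not measured. The wrist force had dropped to zero.
- **Guard forward:** I pushed only the back of the ridge. It stopped at the predicted position with about 8 N. The last view put the guard at −1.6 mm, which is closed within the camera's accuracy.
- **At the end:** the gripper was clear, more than 10 cm above the box and touching nothing. By eye, the loose things looked unmoved.

**Disagreement between cameras:** the two views differed by about 4 mm in the box's forward position. I trusted the top view, and the positions where the guard stopped agreed with it.

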